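# Snap a vented culture-tube cap shut with the cap press

## Task

One of the four culture tubes in the slanted rack still has its snap cap in the raised, vented position. Take the cap press out of the shallow tray, set its cup squarely over that cap in line with the leaning tube, and press until the cap clicks fully home; push with the press only, not with the gripper. Then stand the press back upright on its cup in the tray without dropping it, and leave the other things on the bench where they are.

Things in the scene. Friction and masses are not known exactly. Their poses are not given: they have to be found in the camera images.
- press_grip (a point): Cap press: hand tool, 91 mm tall, 0.13 to 0.24 kg, starts upright on its cup in the tray. This point: on its axis, mid-height of the black square grip, 65 mm above the cup's rim; z up the tool from cup to grip, x and y square to the grip's flats. Grip 26 mm across flats, 39 to 91 mm above the rim, top end free. Below it a round black collar 44 mm across (34 to 39 mm), then an 18 mm shank.
- press_cup (a point): Centre of the floor of the press's cup, on the tool's axis, 60 mm below press_grip; same axes. The aluminium cup at the tool's foot is 43 mm across, 16 mm tall; its mouth, a round recess 34 mm across and 5 mm deep, faces down. It goes over a 28 mm cap with 3 mm to spare all round, and its floor bears on the cap's top.
- cap_top (a point): Centre of the top of the one vented cap: whitish, round, 28 mm across, 18 mm tall. It stands 8 mm prouder than the other three, with tube showing between its skirt and the tube's neck ring. z points out along the tube, which leans 30 degrees from vertical (top towards the rack's -x). The point moves with the cap. It may be any of the four places in the rack.
- cap (a joint): How far the vented cap is pressed down its tube, m: 0 vented, 0.008 fully home, where it stays by itself. It does not move until pushed with about 12 N, then gives way, and past half-way it pulls itself the rest of the way with a click to a hard stop. The tubes are held firmly in the rack; rack and tray do not move.
- tube_a_axis (a point): Where the top centre of the vented cap will be once it is home (fixed to that tube); z along the tube's axis, outwards.
- tube_b_cap_top (a point): Centre of the top of another tube's cap, already home; z along its tube. The four tubes stand in one row 52 mm apart, all leaning the same way; tubes are 22 mm thick.
- tube_c_cap_top (a point): As tube_b_cap_top, another tube that is already shut.
- tube_d_cap_top (a point): As tube_b_cap_top, another tube that is already shut.
- rack: Single-row slant rack of dark plastic. Origin under the middle of its base plate, which is 238 mm along y (the tube row) and 140 mm along x; it is about 105 mm high, or 135 mm with the caps. The tubes' tops lean to the rack's -x.
- tray_in (a point): Centre of the floor of the shallow whitish plastic tray in which the press stands; z up. Floor 3 mm above the bench, inside 144 mm along x by 124 mm along y, rim 16 mm above the bench. The press starts within 30 mm of this point.
- tip_box: Bystander: pipette-tip box, dark base with clear lid, 83 x 122 x 67 mm, loose. Origin under its middle.
- well_plate: Bystander: flat whitish 96-well plate, 86 x 128 x 15 mm, loose. Origin under its middle.
- reagent: Bystander: brown bottle with white cap, 56 mm across, 105 mm tall, loose. Origin under its middle.
Mind the look-alikes: they are no part of the job. Leave any red look-alike of the part that bears press_grip alone.

How it is judged:
On the way, in this order (a step that is already met when the one before it is completed fails the run):
1. the press is lifted clear of the tray in the gripper (z of press_cup in the frame of tray_in above 0.03 m and contact force between the fingers and press above 1 N), for 0.2 s.
2. the vented cap is home, with the cup still over it and square to the tube (within 8 degrees, within 5 mm of its axis) (value of joint cap above 0.0073 m and angle between the z axis of press_cup and the z axis of tube_a_axis, either way round below 0.14 rad and x of press_cup in the frame of tube_a_axis between -0.005 and 0.005 m and y of press_cup in the frame of tube_a_axis between -0.005 and 0.005 m and z of press_cup in the frame of tube_a_axis below 0.01 m), for 0.05 s.
At the end, for the whole second after the job is handed in: The once-vented cap is home (within 0.7 mm of the stop), and the press stands upright (within 6 degrees) on its cup on the tray's floor, inside the rim, released and at rest (value of joint cap above 0.0073 m and angle between press_cup's own z axis and vertical below 0.1 rad and z of press_cup in the frame of tray_in between 0.001 and 0.009 m and x of press_cup in the frame of tray_in between -0.06 and 0.06 m and y of press_cup in the frame of tray_in between -0.05 and 0.05 m and linear speed of press below 0.02 m/s); the robot touches nothing.
It fails at once if the cap is driven down by a tool more than 11 degrees out of line with the tube, or not over it (value of joint cap between 0.0008 and 0.007 m and (angle between the z axis of press_cup and the z axis of tube_a_axis, either way round above 0.2 rad or distance between press_cup and cap_top above 0.016 m)).
It fails at once if the gripper itself pushes on the cap (contact force between any of the arm, the fingers and cap above 3 N).
It fails at once if the press is dropped (falls from more than about 12 mm) (linear speed of press above 0.5 m/s and contact force between the fingers and press below 0.1 N).
It fails at once if the tip box, the well plate or the bottle is pushed more than 20 mm (distance of any of tip_box, well_plate, reagent from where it was at the start of the episode above 0.02 m).
It also fails if it takes over 50 s, if anything falls off the work surface, if the arm or the gripper's body presses on something with over 40 N, if the wrist force passes 120 N, or if a joint passes its speed limit or range.

## Robot

A 6-joint arm with a two-finger parallel gripper is mounted at the origin on the work surface. World frame = base frame: x ahead of the robot, y to its left, z up, the work surface at z = 0. Lengths are in m, angles in rad, forces in N, time in s.
With the tool pointing down it reaches from about 0.425 to 0.925 m from the base axis. Payload 12.5 kg.
Tool frame: the origin (TCP) lies midway between the tips of the shut fingers; the grasp point (between the pads) lies 19 mm behind it; z points along the fingers, y is the line along which they close (so a half turn about z gives the same grasp; the last joint's range is limited). The gripper opens to 85 mm and grips with 20 to 120 N. Pads are 22 mm wide; open, the fingers measure 114 mm over their backs; the gripper's body (76 mm by 85 mm) begins 54 mm behind the grasp point. The pads swing forward as they close: fully open they stand 13 mm farther back than shut.
Start: joints at [1.003, 0.491, 1.559, -0, 1.092, -0.106], TCP at [0.278, 0.56, 0.231] pointing down, gripper open.
Joint ranges: [-3.1, 3.1], [-0.84, 2.19], [0.05, 2.79], [-1.13, 4.28], [0.06, 2.93], [-2.69, 2.69]. Speed limits (rad/s): [2.22, 2.22, 2.79, 3.14, 3.14, 3.14].

## Interface

Orientations are given as a unit quaternion [w, x, y, z].
In Python, from plant import robot gives the robot as it stands.
- The arm moves only by the shell command python3 -m inch 'ROWS' [OPENING] [FORCE]. ROWS is JSON, a list of rows, each a list of 2 entries, a list of its own where there are three numbers: the shift along the tool's x, y, z in mm, then the turn, a rotation vector about the tool's x, y, z in degrees. A call has 1 to 12 rows; each row is the pose to reach, as a shift and turn from the pose commanded when the call began, along the tool's axes at that moment; what a row does not reach only later rows make up. A row lasts 1/10 s, in which the tool goes at most 50 mm and 8.59 degrees, less where a joint would pass 70% of its speed; a pose out of reach is approached as far as the arm can. A call with a gripper value outside its range is refused whole. OPENING is the opening, from 0 (shut) to 1 (fully open), set as the call begins (- or left out, the last holds). The fingers move at their own pace and stop on an object; FORCE is the grip in N (left out, the last holds). Time passes only in rows, so rows that repeat a pose let the fingers close. It gives the time, the measured TCP pose, the force, the opening and the grip force at its end, in the units of the state.
- robot.read_state(): the state, without advancing time (a new reading comes with each control period).
- robot.snapshot(name): name is "scene" or "top" or "wrist"; returns a dict with "img" (400x640x3 uint8, red, green, blue), "K" (3x3 intrinsics, pixels), "cam_to_world" (4x4, takes a point from camera to world coordinates). Camera axes: x right, y down, z forward; pixel columns grow to the right and rows downward; lengths in m; the calibration is good to about 2 mm. A picture is of the moment at which its call begins. There is no depth.
- robot.job_done(): hands the job in; it is judged then, once.
The state is a dict: "clock": time; "joint_positions": joint angles; "joint_velocities": joint speeds; "joint_efforts": joint torques, N m; "position": TCP position; "ee_rot": TCP orientation; "force": force on the tool from outside, world axes, zero at the start; "ft_torque": the same for the moment, N m; "gripper_width": finger opening in m; "gripper_force": force on a finger pad.
Only numpy, scipy, OpenCV 4.12 (cv2) and the standard library are available. Lean on these libraries where they do the work, as an engineer would, in place of code of your own. Each camera call takes 0.05 s, during which the arm holds its last target. There are 200 camera calls.

## Working session

There is one attempt and no reset: what is moved stays moved. The work goes in short steps, Python scripts to look and compute and a shell command to move; the robot and the scene stay as the last step left them, time stands still between calls to the robot, and variables do not carry over. Pictures are saved under pics/ and viewed, at most 11 in all, crops included, and the job is handed in when it is done.

```bash
mkdir -p pics; ls; python3 - <<'E'
from plant import robot
import cv2,numpy as np
for n in ["scene","top"]:
    s=robot.snapshot(n); cv2.imwrite(f"pics/{n}0.png",s["img"][:,:,::-1]); np.savez(f"{n}0.npz",**s)
    print(n,s["K"].tolist(),np.round(s["cam_to_world"],4).tolist())
print(robot.read_state())
E
```

```text
pics
scene [[412.8496682133786, 0.0, 314.8528357564629], [0.0, 412.8496682133786, 198.49211231423672], [0.0, 0.0, 1.0]] [[0.2872, 0.5342, -0.7951, 1.3403], [0.9579, -0.1608, 0.2379, -0.2884], [-0.0008, -0.8299, -0.5579, 0.5946], [0.0, 0.0, 0.0, 1.0]]
top [[425.99324861972417, 0.0, 323.28542264003397], [0.0, 425.99324861972417, 199.38278875915174], [0.0, 0.0, 1.0]] [[0.0061, -0.9927, 0.1208, 0.4857], [-0.9999, -0.0074, -0.0101, -0.081], [0.0109, -0.1207, -0.9926, 1.0498], [0.0, 0.0, 0.0, 1.0]]
{'clock': 0.1, 'joint_positions': array([ 1.00337066e+00,  4.91499795e-01,  1.55934145e+00,  5.20894143e-05,
        1.09169773e+00, -1.05630643e-01]), 'joint_velocities': array([-3.23133784e-04, -1.99955915e-03, -7.54688772e-04, -8.13742321e-04,
        8.99298103e-04,  3.66982101e-05]), 'joint_efforts': array([ 2.15023058e-03, -6.19452810e+01, -2.62019992e+01, -1.04058095e-04,
        2.85063703e-03,  2.73753722e-05]), 'position': array([0.27836461, 0.5593933 , 0.23080206]), 'ee_rot': array([-1.78054157e-04,  2.28862979e-01,  9.73458531e-01, -4.38990294e-04]), 'force': array([-0.44688813, -0.28574956, -0.61018226]), 'ft_torque': array([-0.017376  ,  0.02762406, -0.0006146 ]), 'gripper_force': 0.0, 'gripper_width': 0.08538112757513176}
```

View pics/scene0.png

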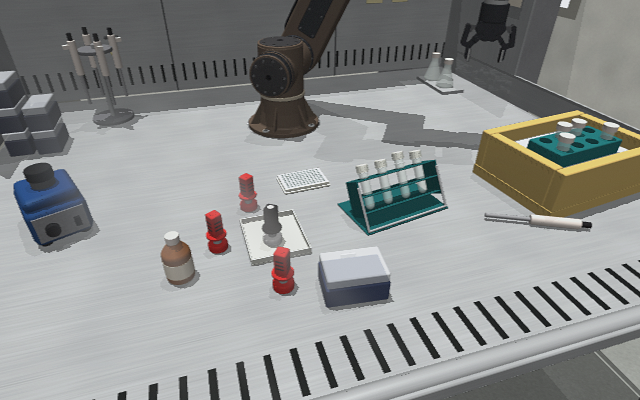

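View pics/top0.png

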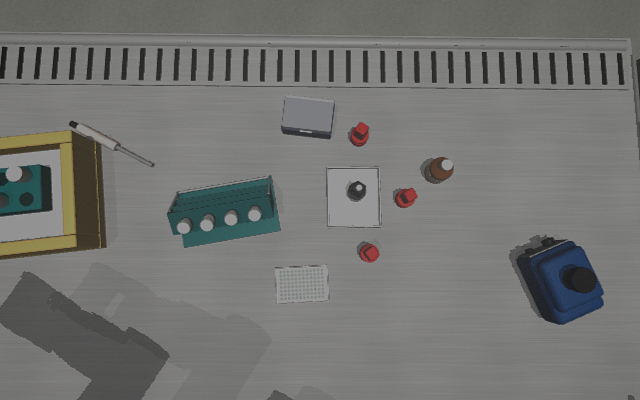

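The scene and top views show the press in the tray (top ~(357,190)). The rack's four caps lean towards the robot (top ~(184,227), (207,222), (231,218), (255,213)), and red look-alikes stand around the tray. Next I'll zoom in on the caps and locate things roughly.

```bash
cat > h.py <<'E'
import numpy as np, cv2
from scipy.spatial.transform import Rotation as R
def ray(s,uv):
    K,T=s["K"],s["cam_to_world"]; d=T[:3,:3]@np.linalg.solve(K,[uv[0],uv[1],1.]); return T[:3,3],d/np.linalg.norm(d)
def onz(s,uv,z):
    o,d=ray(s,uv); return o+d*(z-o[2])/d[2]
def tri(*obs):
    A=np.zeros((3,3));b=np.zeros(3)
    for s,uv in obs:
        o,d=ray(s,uv);P=np.eye(3)-np.outer(d,d);A+=P;b+=P@o
    p=np.linalg.solve(A,b); return p,[float(np.linalg.norm(np.cross(p-ray(s,uv)[0],ray(s,uv)[1]))) for s,uv in obs]
def proj(s,p):
    T=s["cam_to_world"];c=s["K"]@(T[:3,:3].T@(np.asarray(p)-T[:3,3]));return c[:2]/c[2]
def tool(st):
    q=st["ee_rot"];return R.from_quat([q[1],q[2],q[3],q[0]]).as_matrix(),np.array(st["position"])
def snap(name,tag):
    from plant import robot
    s=robot.snapshot(name);cv2.imwrite(f"pics/{tag}.png",s["img"][:,:,::-1]);np.savez(f"{tag}.npz",**s);return s
E
python3 - <<'E'
from h import *
a=np.load("scene0.npz");t=np.load("top0.npz")
i=cv2.resize(a["img"][140:235,330:460],None,fx=6,fy=6,interpolation=2)[:,:,::-1]
cv2.imwrite("pics/c1.png",i)
for uv in [(184,227),(207,222),(231,218),(255,213)]: print(onz(t,uv,.13).round(3))
print("press",onz(t,(357.5,190),.094).round(3), "tray",[onz(t,u,.016).round(3) for u in [(327,168),(379,167),(380,227),(328,227)]])
print("plate",onz(t,(302,284),.015).round(3))
E
```

```text
[0.536 0.209 0.13 ]
[0.547 0.16  0.13 ]
[0.556 0.109 0.13 ]
[0.567 0.057 0.13 ]
press [ 0.624 -0.168  0.094] tray [array([ 0.69 , -0.1  ,  0.016]), array([ 0.693, -0.229,  0.016]), array([ 0.545, -0.23 ,  0.016]), array([ 0.544, -0.103,  0.016])]
plate [ 0.408 -0.042  0.015]
```

View pics/c1.png

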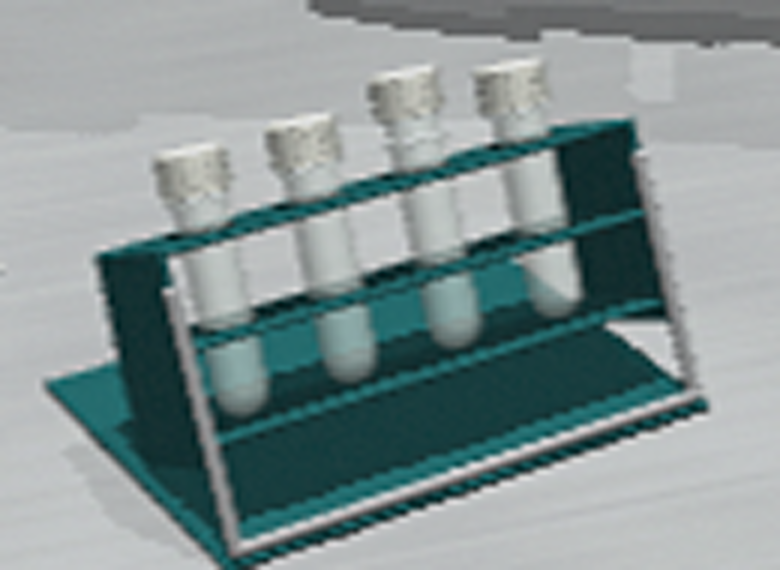

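The third cap from the left (scene ~(397,151)) stands proud, with tube showing below the skirt, so the vented cap is near (0.547, 0.160). I'll move over the rack and look from closer.

```bash
python3 -m inch '[[[-38,-26,-12],[0,0,0]],[[-75,-52,-24],[0,0,0]],[[-112,-78,-36],[0,0,0]],[[-150,-104,-48],[0,0,0]],[[-188,-130,-60],[0,0,0]],[[-225,-156,-72],[0,0,0]],[[-262,-182,-84],[0,0,0]],[[-300,-208,-96],[0,0,0]],[[-338,-234,-108],[0,0,0]],[[-375,-260,-120],[0,0,0]],[[-375,-260,-120],[0,0,0]],[[-375,-260,-120],[0,0,0]]]'
python3 - <<'E'
from h import *
s=snap("wrist","w1");print(s["K"].round(1).tolist(),s["cam_to_world"].round(3).tolist())
from plant import robot
R_,p=tool(robot.read_state());print(R_.round(3),p,robot.read_state()["joint_positions"].round(2))
T=s["cam_to_world"];print("cam in tool",(R_.T@(T[:3,3]-p)).round(4),(R_.T@T[:3,:3]).round(3))
E
```

```text
clock: 1.3
position: [0.4985, 0.1589, 0.351]
ee_rot: [-0.0, 0.23, 0.973, 0.0]
force: [-0.5, 0.5, -0.3]
gripper_width: 0.0856
gripper_force: 0.0
[[285.8, 0.0, 315.2], [0.0, 285.8, 201.1], [0.0, 0.0, 1.0]] [[0.447, 0.855, 0.263, 0.432], [0.894, -0.428, -0.131, 0.193], [0.0, 0.293, -0.956, 0.493], [0.0, 0.0, 0.0, 1.0]]
[[-0.895  0.446 -0.001]
 [ 0.446  0.895  0.   ]
 [ 0.001 -0.    -1.   ]] [0.49801485 0.15975053 0.35085229] [ 0.18  0.24  1.63  0.    1.28 -0.92]
cam in tool [ 0.0738 -0.     -0.142 ] [[-0.001 -0.956 -0.294]
 [ 1.    -0.001  0.   ]
 [-0.001 -0.294  0.956]]
```

View pics/w1.png

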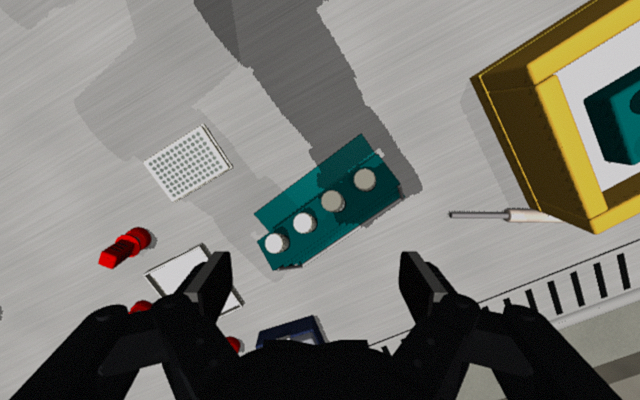

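```bash
python3 -m inch '[[[0,-33,45],[0,0,0]],[[0,-66,90],[0,0,0]],[[0,-66,90],[0,0,0]],[[0,-66,90],[0,0,0]],[[0,-66,90],[0,0,0]]]'
python3 - <<'E'
from h import *
s=snap("wrist","w2")
O={}
for tag in ["w1","w2"]:
    s=np.load(tag+".npz"); im=s["img"]; hsv=cv2.cvtColor(im,cv2.COLOR_RGB2HSV)
    m=((hsv[...,1]<60)&(hsv[...,2]>90)).astype(np.uint8)
    # restrict to near predicted caps
    for k,p in enumerate([(.536,.209,.13),(.547,.16,.135),(.556,.109,.13),(.567,.057,.13)]):
        u=proj(s,p); r=int(22*.4/np.linalg.norm(s["cam_to_world"][:3,3]-p)*1.0)
        g=np.zeros_like(m); cv2.circle(g,tuple(int(x) for x in u),r,1,-1)
        cs,_=cv2.findContours(m&g,cv2.RETR_EXTERNAL,cv2.CHAIN_APPROX_NONE)
        c=max(cs,key=cv2.contourArea); e=cv2.fitEllipse(cv2.convexHull(c)); O[tag,k]=e
        print(tag,k,u.round(1),r,np.round(e[0],1),np.round(e[1],1))
a,b=np.load("w1.npz"),np.load("w2.npz")
for k in range(4): print(k,tri((a,O["w1",k][0]),(b,O["w2",k][0])))
E
```

```text
clock: 1.85
position: [0.4698, 0.1017, 0.2624]
ee_rot: [0.001, 0.228, 0.974, 0.0]
force: [0.4, -0.0, -0.1]
gripper_width: 0.0856
gripper_force: 0.0
w1 0 [362.  182.2] 23 [364.3 178.8] [21.  21.1]
w1 1 [331.9 206.5] 23 [332.1 201.2] [20.6 23.7]
w1 2 [300.8 226.9] 22 [303.3 222.8] [20.4 21.9]
w1 3 [271.5 248.9] 21 [266.5 249. ] [32.1 39.7]
w2 0 [439.2 202.6] 28 [439.4 197.6] [27.  28.4]
w2 1 [399.1 233.6] 28 [396.6 225.1] [26.4 27.6]
w2 2 [356.4 258.2] 27 [356.9 251.8] [24.5 25.3]
w2 3 [317.4 285. ] 26 [319.1 276.6] [24.7 25.9]
0 (array([0.53651952, 0.21413009, 0.11838603]), [1.763882858122344e-05, 1.7638828581107324e-05])
1 (array([0.5448006 , 0.16245413, 0.12007714]), [0.00023545160546228365, 0.00023545160546244357])
2 (array([0.55717037, 0.11141247, 0.11522346]), [8.112126645986884e-05, 8.112126645984155e-05])
3 (array([0.55534682, 0.06153501, 0.14334052]), [0.00609510324222944, 0.006095103242229536])
```

View pics/w2.png

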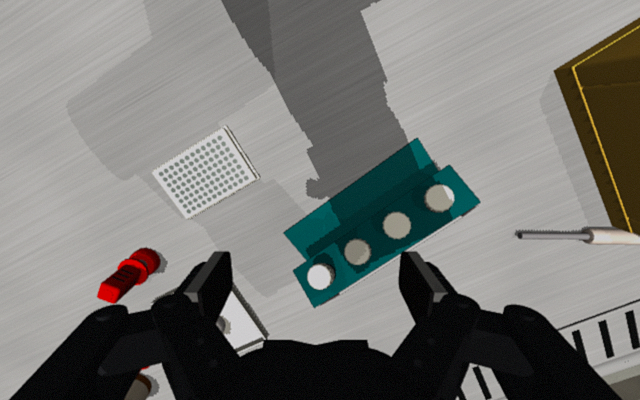

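The w2 picture shows all four caps clearly (cap 1 at (397,225)). The spacing (105 mm over two), row yaw (~11.4°) and the proud cap's offset all agree. I'll go on to the press.

```bash
python3 -m inch '[[[-40,-27,-10],[0,0,0]],[[-80,-54,-10],[0,0,0]],[[-120,-81,-10],[0,0,0]],[[-160,-107,-10],[0,0,0]],[[-200,-134,-10],[0,0,0]],[[-240,-161,-10],[0,0,0]],[[-258,-173,-10],[0,0,0]],[[-258,-173,-10],[0,0,0]],[[-258,-173,-10],[0,0,0]]]'
python3 - <<'E'
from h import *
s=snap("wrist","w3")
cv2.imwrite("pics/w3c.png",cv2.resize(s["img"][60:360,120:520],None,fx=2,fy=2,interpolation=2)[:,:,::-1])
print(proj(s,(.624,-.168,.094)))
E
```

```text
clock: 2.8
position: [0.6233, -0.1685, 0.2718]
ee_rot: [0.0, 0.229, 0.973, 0.0]
force: [0.3, 0.4, -0.2]
gripper_width: 0.0858
gripper_force: 0.0
[315.23134003 181.52455817]
```

View pics/w3c.png

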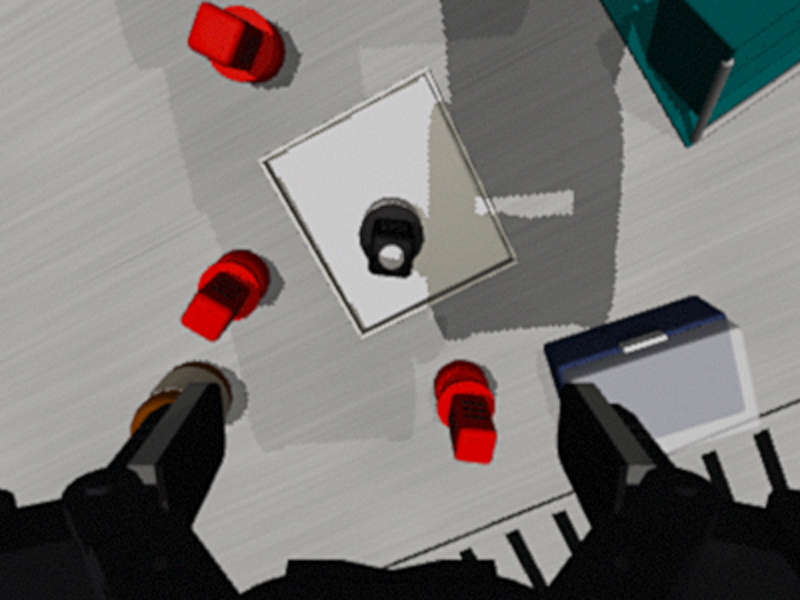

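The w3 crop shows the press's black grip end at crop ~(391,256), full ~(315,188), with its flats nearly parallel to the image axes. The tray is clear all round it. Next: the exact grip position and yaw.

```bash
python3 - <<'E'
from h import *
from plant import robot
s=np.load("w3.npz"); im=s["img"]
m=(im.max(2)<75).astype(np.uint8); g=np.zeros_like(m); g[150:205,290:340]=1; m=cv2.morphologyEx(m&g,cv2.MORPH_CLOSE,np.ones((15,15)))
for r in range(158,202,2):
    x=np.flatnonzero(m[r]); print(r,x.min() if len(x) else 0,x.max() if len(x) else 0,end=' | ')
c=[np.flatnonzero(m[:,k]).max() for k in range(306,325)];print("\nbottom",c)
w=im.min(2)>150; w=w.copy(); ys,xs=np.nonzero((im[180:196,306:326].min(2)>120)); print("white dot",xs.mean()+306,ys.mean()+180)
R_,p=tool(robot.read_state())
for uv in [(315.5,188),(xs.mean()+306,ys.mean()+180)]:
    q=onz(s,uv,.094); print(q.round(4),"tool shift",(R_.T@(q-p)*1000).round(1))
tc=[onz(s,(120+x/2,60+y/2),.016) for x,y in [(265,160),(428,72),(513,262),(363,333)]]
print("tray",np.mean(tc,0).round(4),[t.round(3) for t in tc])
E
```

```text
158 0 0 | 160 0 0 | 162 313 318 | 164 308 324 | 166 304 326 | 168 303 328 | 170 302 329 | 172 301 330 | 174 300 330 | 176 300 330 | 178 300 331 | 180 300 331 | 182 301 330 | 184 301 329 | 186 302 328 | 188 304 327 | 190 304 325 | 192 304 325 | 194 305 325 | 196 306 324 | 198 321 322 | 200 0 0 | 
bottom [np.int64(196), np.int64(196), np.int64(196), np.int64(196), np.int64(196), np.int64(196), np.int64(197), np.int64(197), np.int64(197), np.int64(197), np.int64(197), np.int64(197), np.int64(197), np.int64(197), np.int64(197), np.int64(198), np.int64(198), np.int64(197), np.int64(197)]
white dot 315.0731707317073 187.08536585365854
[ 0.631  -0.1711  0.094 ] tool shift [ -8.4   0.7 177.9]
[ 0.6298 -0.1711  0.094 ] tool shift [ -7.3   0.2 177.9]
tray [ 0.6211 -0.1646  0.016 ] [array([ 0.55 , -0.227,  0.016]), array([ 0.549, -0.103,  0.016]), array([ 0.692, -0.103,  0.016]), array([ 0.693, -0.225,  0.016])]
```

```bash
python3 -m inch '[[[-6.5,0.4,40],[0,0,4]],[[-6.5,0.4,80],[0,0,4]],[[-6.5,0.4,120],[0,0,4]],[[-6.5,0.4,155],[0,0,4]],[[-6.5,0.4,180],[0,0,4]],[[-6.5,0.4,200],[0,0,4]],[[-6.5,0.4,210],[0,0,4]],[[-6.5,0.4,218],[0,0,4]],[[-6.5,0.4,218],[0,0,4]],[[-6.5,0.4,218],[0,0,4]]]' 1 40
python3 -m inch '[[[0,0,0],[0,0,0]],[[0,0,0],[0,0,0]],[[0,0,0],[0,0,0]],[[0,0,0],[0,0,0]],[[0,0,0],[0,0,0]],[[0,0,0],[0,0,0]],[[0,0,0],[0,0,0]],[[0,0,0],[0,0,0]]]' 0 40
```

```text
clock: 3.85
position: [0.6293, -0.1716, 0.0543]
ee_rot: [0.001, 0.263, 0.965, -0.0]
force: [-0.7, -0.4, 0.4]
gripper_width: 0.0853
gripper_force: 0.0
clock: 4.65
position: [0.6289, -0.1718, 0.0535]
ee_rot: [0.0, 0.263, 0.965, -0.0]
force: [-0.7, 0.5, 3.0]
gripper_width: 0.026
gripper_force: 42.7
```

```bash
python3 -m inch '[[[0,0,0],[0,0,0]],[[0,0,-10],[0,0,0]],[[0,0,-30],[0,0,0]],[[0,0,-60],[0,0,0]],[[0,0,-95],[0,0,0]],[[0,0,-130],[0,0,0]],[[0,0,-150],[0,0,0]],[[0,0,-150],[0,0,0]],[[0,0,-150],[0,0,0]],[[0,0,-150],[0,0,0]]]' 0 115
python3 - <<'E'
from h import *
s=snap("wrist","w4")
cv2.imwrite("pics/w4c.png",cv2.resize(s["img"][160:400,160:480],None,fx=2.5,fy=2.5,interpolation=2)[:,:,::-1])
from plant import robot
R_,p=tool(robot.read_state())
print("axis at cup rim/collar top if centred:",proj(s,p+R_@[0,0,.0505]),proj(s,p+R_@[0,0,.0505-.039]))
E
```

```text
clock: 5.65
position: [0.6282, -0.1715, 0.2016]
ee_rot: [-0.001, 0.263, 0.965, 0.0]
force: [-0.2, 0.4, -2.2]
gripper_width: 0.0249
gripper_force: 112.8
axis at cup rim/collar top if centred: [314.33237001 221.70986605] [314.18422027 245.71173697]
```

View pics/w4c.png

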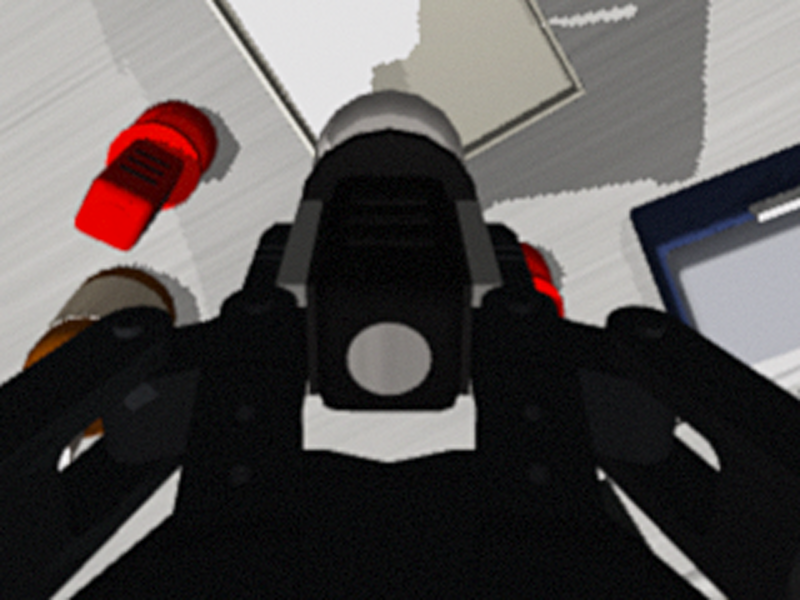

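The w4 crop shows the press held straight, with its end disc at crop (389,358), collar front edge at row 128 and cup front edge at row 90. I'll work out the in-hand offset and the approach.

```bash
python3 - <<'E'
from h import *
from plant import robot
s=np.load("w4.npz");R_,p=tool(robot.read_state())
def tz(uv,z):
    o,d=ray(s,uv);o=R_.T@(o-p);d=R_.T@d;return ((o+d*(z-o[2])/d[2])*1000).round(1)
f=lambda x,y:(160+x/2.5,160+y/2.5)
print("disc",tz(f(389,358),-.0405)); print("collar front (22)",tz(f(389,128),.0165)); print("cup front 21.5",tz(f(388,90),.0505))
print("collar sides",tz(f(302,195),.0165),tz(f(476,195),.0165),"cup sides",tz(f(316,150),.0345),tz(f(463,150),.0345))
ax=np.array([-.5*np.cos(.199),-.5*np.sin(.199),.866])
# target tool orientation: rotate tool z from down to -ax by minimal rotation
rv=np.cross(R_[:,2],-ax);rv=rv/np.linalg.norm(rv)*np.arccos(R_[:,2]@-ax)
print("turn in tool axes deg",np.degrees(R_.T@rv).round(2), "tool yaw R",R_.round(3).tolist())
E
```

```text
disc [ -1.    0.7 -40.5]
collar front (22) [19.8  0.8 16.5]
cup front 21.5 [19.3  0.6 50.5]
collar sides [  2.7 -20.2  16.5] [ 2.7 21.9 16.5] cup sides [  7.4 -18.4  34.5] [ 7.4 20.4 34.5]
turn in tool axes deg [-20.05 -22.5    0.  ] tool yaw R [[-0.862, 0.507, -0.003], [0.507, 0.862, 0.001], [0.003, -0.0, -1.0]]
```

```bash
python3 - <<'E'
from h import *
from plant import robot
R_,p=tool(robot.read_state())
ax=np.array([-.5*np.cos(.199),-.5*np.sin(.199),.866]);cap=np.array([.5439,.1623,.122])
rv=np.radians([-20.05,-22.5,0]);R2=R_@R.from_rotvec(rv).as_matrix()
t=cap+ax*(.0455+.06)-R2@[-.002,.0005,0]
print(t.round(4),(R_.T@(t-p)*1000).round(1),R2.round(3).tolist())
E
```

```text
[0.4905 0.1525 0.2125] [283.1 209.4 -10.2] [[-0.764, 0.42, 0.49], [0.527, 0.844, 0.099], [-0.372, 0.334, -0.866]]
```

```bash
python3 -m inch '[[[8,6,-35],[0,0,0]],[[40,30,-65],[0,0,0]],[[75,56,-75],[-3,-3.5,0]],[[110,82,-75],[-6,-6.8,0]],[[145,108,-75],[-9,-10.1,0]],[[180,134,-75],[-12,-13.5,0]],[[215,159,-70],[-15,-16.8,0]],[[250,185,-50],[-18,-20.2,0]],[[283,209.4,-30],[-20.05,-22.5,0]],[[283,209.4,-10],[-20.05,-22.5,0]],[[283,209.4,-10],[-20.05,-22.5,0]],[[283,209.4,-10],[-20.05,-22.5,0]]]'
python3 - <<'E'
from h import *
s=snap("wrist","w5");snap("scene","s5");snap("top","t5")
cv2.imwrite("pics/w5c.png",cv2.resize(s["img"][40:340,120:520],None,fx=2,fy=2,interpolation=2)[:,:,::-1])
from plant import robot
st=robot.read_state();print(st["position"],st["ee_rot"],st["joint_positions"].round(2),proj(s,(.5439,.1623,.122)))
E
```

```text
clock: 6.9
position: [0.4914, 0.152, 0.2131]
ee_rot: [0.232, 0.254, 0.932, 0.116]
force: [-0.0, 0.4, -1.7]
gripper_width: 0.0249
gripper_force: 113.1
[0.49190127 0.15151208 0.21408753] [0.23331584 0.25427725 0.93137313 0.11597802] [ 0.16  0.23  2.17  0.08  0.21 -0.95] [315.16482805 200.60043363]
```

View pics/w5c.png

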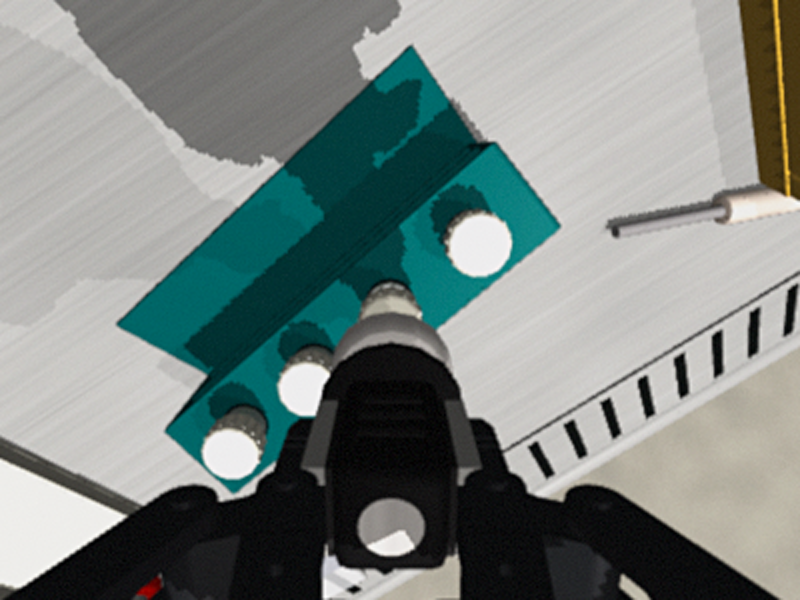

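The w5 crop shows the press over the third cap, with cap discs 0 and 3 clearly visible at crop (478,243) and (233,453). I'll use the 156 mm between them to refine the target.

```bash
python3 - <<'E'
from h import *
from plant import robot
s=np.load("w5.npz");a=np.load("w1.npz");b=np.load("w2.npz");R_,p=tool(robot.read_state())
def disc(s,c,r,th):
    im=s["img"]; m=(im.min(2)>th).astype(np.uint8); g=np.zeros_like(m); cv2.circle(g,c,r,1,-1)
    cs,_=cv2.findContours(m&g,cv2.RETR_EXTERNAL,cv2.CHAIN_APPROX_NONE); c=max(cs,key=cv2.contourArea); return cv2.fitEllipse(cv2.convexHull(c))
e0=disc(s,(359,162),20,190);e3=disc(s,(236,266),20,190);print(e0,e3)
def tz(uv,z):
    o,d=ray(s,uv);o=R_.T@(o-p);d=R_.T@d;return o+d*(z-o[2])/d[2]
for z in (.105,.1095,.1135,.1175):
    q0,q3=tz(e0[0],z),tz(e3[0],z);d=q3-q0
    c=q0+d/3; print(z,"len",np.linalg.norm(d).round(4),"cap1 in tool mm",(c*1000).round(1),"world home",(p+R_@c).round(4))
print("tri 3: ",tri((s,e3[0]),(b,(319.1,276.6))),"tri 0:",tri((s,e0[0]),(b,(439.4,197.6))),tri((s,e0[0]),(b,(439.4,197.6)),(a,(364.3,178.8))))
q0,q3=tri((s,e0[0]),(b,(439.4,197.6)))[0],tri((s,e3[0]),(b,(319.1,276.6)))[0]
d=q3-q0;print("len",np.linalg.norm(d),"yaw",np.degrees(np.arctan2(d[0],-d[1])),"tool z",R_[:,2],"lean deg",np.degrees(np.arccos(-R_[2,2])),"toolyaw",np.degrees(np.arctan2(R_[1,2],R_[0,2])))
print("cap1 home in tool",(R_.T@(q0+d/3-p)*1000).round(1))
E
```

```text
((359.6885986328125, 162.3367462158203), (29.601497650146484, 31.70359992980957), 50.60478591918945) ((234.8843536376953, 266.6973876953125), (23.579742431640625, 27.83094024658203), 101.77567291259766)
0.105 len 0.1543 cap1 in tool mm [  1.8  -0.2 105. ] world home [0.5423 0.1626 0.1226]
0.1095 len 0.1572 cap1 in tool mm [  0.5  -0.2 109.5] world home [0.5455 0.1623 0.1192]
0.1135 len 0.1597 cap1 in tool mm [ -0.7  -0.2 113.5] world home [0.5484 0.162  0.1162]
0.1175 len 0.1622 cap1 in tool mm [ -1.9  -0.2 117.5] world home [0.5513 0.1618 0.1132]
tri 3:  (array([0.56364844, 0.06056269, 0.12029626]), [0.00034886949834785443, 0.000348869498347781]) tri 0: (array([0.53625461, 0.21392279, 0.11897005]), [6.964499920683019e-05, 6.964499920685143e-05]) (array([0.53641921, 0.21404901, 0.11871634]), [0.00015009246651315607, 2.6301257692784298e-05, 0.00013120056906405788])
len 0.15579313699658784 yaw 10.127604508961392 tool z [ 0.49358934  0.0973838  -0.86422564] lean deg 30.205599378056586 toolyaw 11.16095267129315
cap1 home in tool [  0.8   0.3 109.3]
```

```bash
python3 -m inch '[[[2.7,-0.6,10],[0,0,0]],[[2.7,-0.6,25],[0,0,0]],[[2.7,-0.6,35],[0,0,0]],[[2.7,-0.6,40],[0,0,0]],[[2.7,-0.6,40],[0,0,0]],[[2.7,-0.6,40],[0,0,0]],[[2.7,-0.6,40],[0,0,0]]]'
python3 - <<'E'
from h import *
s=snap("wrist","w6");c=snap("scene","s6")
A=cv2.resize(s["img"][120:280,250:390],None,fx=3.5,fy=3.5,interpolation=2)
B=cv2.resize(c["img"][100:200,350:450],(350,350),interpolation=2)
C=np.zeros((560,840,3),np.uint8);C[:,:490]=A;C[:350,490:]=B
cv2.imwrite("pics/m6.png",C[:,:,::-1][:, :800])
from plant import robot
st=robot.read_state();R_,p=tool(st);print(p,(R_[:,2]).round(4),st["force"])
cu=p+R_@[-.002,0,.0455];print("cup floor pred",cu,"scene px",proj(c,cu),"axis at cap1 mid",proj(c,cu+R_[:,2]*.03),"w",proj(s,cu+R_[:,2]*.025))
E
```

```text
clock: 7.75
position: [0.5084, 0.157, 0.1779]
ee_rot: [0.233, 0.254, 0.932, 0.116]
force: [-0.3, -0.2, -2.5]
gripper_width: 0.0246
gripper_force: 113.1
[0.50839871 0.15707234 0.17792132] [ 0.4931  0.0981 -0.8644] [-0.17216389 -0.59068602 -2.19138   ]
cup floor pred [0.53235854 0.16048302 0.13933967] scene px [396.48786466 146.64268825] axis at cap1 mid [399.11857522 158.69273636] w [314.80588447 215.28503365]
```

View pics/m6.png

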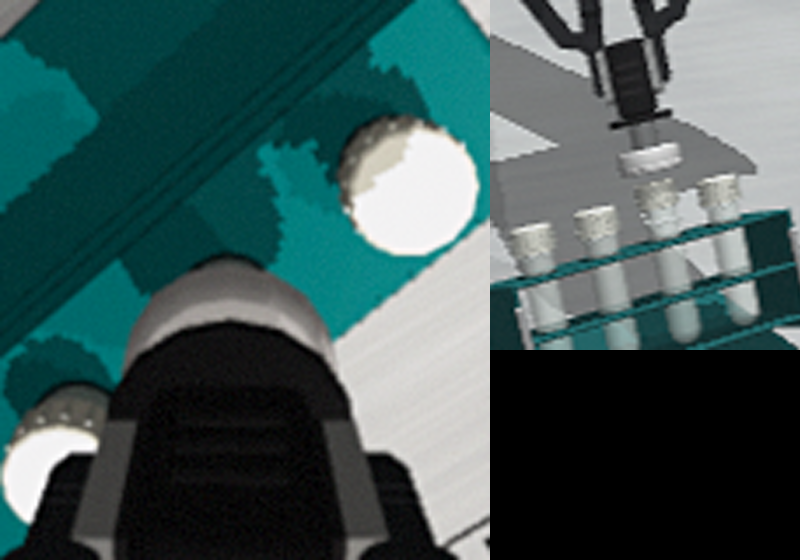

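The scene half shows the cup (~(396,145)) in line with the vented cap (~(397,153)) and its tube. The wrist half shows cap 0 at ~(369,174). A last check of the lean-direction offset from cap 0.

```bash
python3 - <<'E'
from h import *
from plant import robot
s=np.load("w6.npz");R_,p=tool(robot.read_state())
im=s["img"].astype(int); hs=cv2.cvtColor(s["img"],cv2.COLOR_RGB2HSV)
m=((im.min(2)>170)&(hs[...,1]<45)).astype(np.uint8); g=np.zeros_like(m); cv2.circle(g,(368,175),23,1,-1)
cs,_=cv2.findContours(m&g,cv2.RETR_EXTERNAL,cv2.CHAIN_APPROX_NONE); e=cv2.fitEllipse(cv2.convexHull(max(cs,key=cv2.contourArea)));print(e)
row=np.array([np.sin(.19),-np.cos(.19),0])
for uv in (e[0],(368.6,174.3),(367.5,173.5)):
  for z in (.067,.069):
    o,d=ray(s,uv);o=R_.T@(o-p);d=R_.T@d;c=o+d*(z-o[2])/d[2]+R_.T@row*.052
    print(z,(c*1000).round(1),(p+R_@c).round(4))
h=np.array([.53625461,.21392279,.11897])+row*.052; print("from tri",(R_.T@(h-p)*1000).round(1))
E
```

```text
((368.1615295410156, 174.4261474609375), (33.60420608520508, 38.4582405090332), 40.5185546875)
0.067 [-2.9  0.6 66.8] [0.5438 0.1626 0.1214]
0.069 [-3.3  1.  68.8] [0.5453 0.1629 0.12  ]
0.067 [-2.8  0.9 66.8] [0.5439 0.163  0.1215]
0.069 [-3.2  1.3 68.8] [0.5453 0.1633 0.1201]
0.067 [-2.2  0.1 66.8] [0.5431 0.1626 0.121 ]
0.069 [-2.6  0.5 68.8] [0.5445 0.1629 0.1195]
from tri [-3.6  0.9 70.1]
```

Aligned within about 1 mm. Pressing in gently.

```bash
python3 -m inch '[[[-0.5,0,4],[0,0,0]],[[-0.5,0,8],[0,0,0]],[[-0.5,0,10],[0,0,0]],[[-0.5,0,11],[0,0,0]],[[-0.5,0,12],[0,0,0]],[[-0.5,0,12],[0,0,0]],[[-0.5,0,12],[0,0,0]]]'
```

```text
clock: 8.55
position: [0.5147, 0.158, 0.1674]
ee_rot: [0.233, 0.254, 0.932, 0.116]
force: [0.5, 0.2, -1.3]
gripper_width: 0.0251
gripper_force: 113.1
```

```bash
python3 -m inch '[[[0,0,0.5],[0,0,0]],[[0,0,1],[0,0,0]],[[0,0,1.5],[0,0,0]],[[0,0,2],[0,0,0]],[[0,0,2.5],[0,0,0]],[[0,0,3],[0,0,0]],[[0,0,3],[0,0,0]],[[0,0,3],[0,0,0]]]'
```

```text
clock: 9.35
position: [0.5161, 0.1582, 0.1649]
ee_rot: [0.233, 0.254, 0.932, 0.116]
force: [-3.8, -0.4, 3.9]
gripper_width: 0.0247
gripper_force: 114.5
```

Purely axial contact force (~7 N). Continuing.

```bash
python3 -m inch '[[[0,0,0.7],[0,0,0]],[[0,0,1.4],[0,0,0]],[[0,0,2.1],[0,0,0]],[[0,0,2.8],[0,0,0]],[[0,0,3.5],[0,0,0]],[[0,0,4.2],[0,0,0]],[[0,0,4.9],[0,0,0]],[[0,0,4.9],[0,0,0]],[[0,0,4.9],[0,0,0]]]'
```

```text
clock: 10.25
position: [0.5186, 0.1587, 0.1605]
ee_rot: [0.233, 0.254, 0.932, 0.116]
force: [-0.3, 0.5, -1.9]
gripper_width: 0.0247
gripper_force: 113.4
```

The force dropped back to zero, so the cap has clicked past half-way. I'll follow it down to feel the hard stop.

```bash
python3 -m inch '[[[0,0,0.6],[0,0,0]],[[0,0,1.2],[0,0,0]],[[0,0,1.8],[0,0,0]],[[0,0,2.4],[0,0,0]],[[0,0,3],[0,0,0]],[[0,0,3],[0,0,0]],[[0,0,3],[0,0,0]]]'
```

```text
clock: 10.95
position: [0.5192, 0.1589, 0.1595]
ee_rot: [0.233, 0.254, 0.931, 0.116]
force: [-20.6, -5.9, 29.3]
gripper_width: 0.0248
gripper_force: 118.5
```

```bash
python3 -m inch '[[[0,0,0.4],[0,0,0]],[[0,0,0.8],[0,0,0]],[[0,0,1.2],[0,0,0]],[[0,0,1.2],[0,0,0]],[[0,0,1.2],[0,0,0]]]'
```

```text
clock: 11.45
position: [0.5193, 0.159, 0.1593]
ee_rot: [0.234, 0.254, 0.931, 0.117]
force: [-32.5, -10.6, 46.4]
gripper_width: 0.0248
gripper_force: 121.1
```

Hard stop felt at ~58 N. Retract along the axis and check the cap and the press in hand.

```bash
python3 -m inch '[[[0,0,-4],[0,0,0]],[[0,0,-8],[0,0,0]],[[0,0,-16],[0,0,0]],[[0,0,-30],[0,0,0]],[[0,0,-50],[0,0,0]],[[0,0,-75],[0,0,0]],[[0,0,-100],[0,0,0]],[[0,0,-100],[0,0,0]],[[0,0,-100],[0,0,0]],[[0,0,-100],[0,0,0]]]'
python3 - <<'E'
from h import *
s=snap("wrist","w7");c=snap("scene","s7")
A=s["img"][160:400,160:480];A=cv2.resize(A,(480,360),interpolation=2)
B=cv2.resize(c["img"][140:200,350:430],(320,240),interpolation=2)
C=np.zeros((360,800,3),np.uint8);C[:,:480]=A;C[:240,480:]=B
cv2.imwrite("pics/m7.png",C[:,:,::-1])
from plant import robot
st=robot.read_state();R_,p=tool(st);print(p,R_.round(4).tolist(),st["force"])
E
```

```text
clock: 12.45
position: [0.4715, 0.1493, 0.2424]
ee_rot: [0.232, 0.254, 0.932, 0.116]
force: [0.6, 0.9, -2.0]
gripper_width: 0.0247
gripper_force: 113.4
[0.47152711 0.14932482 0.2422836 ] [[-0.7636, 0.4194, 0.491], [0.5266, 0.8445, 0.0977], [-0.3737, 0.3331, -0.8657]] [-0.0122751   0.97557178 -1.12628422]
```

View pics/m7.png

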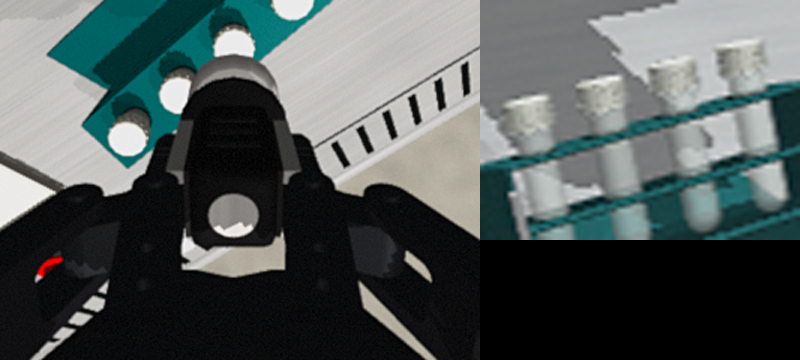

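The scene half shows all four caps now level. The wrist half shows the press unmoved in the grip (disc at full ~(315.5,304), 303 before). Now the return to the tray.

```bash
python3 - <<'E'
from h import *
from plant import robot
R_,p=tool(robot.read_state())
a=np.arctan2(.507,-.862)  # tool x heading
x=np.array([np.cos(a),np.sin(a),0]);z=np.array([0,0,-1.]);R1=np.stack([x,np.cross(z,x),z],1)
print("turn",np.degrees(R.from_matrix(R_.T@R1).as_rotvec()).round(2),"shift",(R_.T@(np.array([.627,-.171,.24])-p)*1000).round(1), "down",(R_.T@z).round(3))
E
```

```text
turn [ 1.999e+01  2.242e+01 -1.000e-02] shift [-286.6 -206.1   47. ] down [ 0.374 -0.333  0.866]
```

```bash
python3 -m inch '[[[-30,-20,4],[2.2,2.5,0]],[[-62,-44,10],[4.4,5,0]],[[-94,-67,15],[6.6,7.5,0]],[[-126,-90,20],[8.8,10,0]],[[-158,-113,26],[11,12.4,0]],[[-190,-137,31],[13.3,15,0]],[[-222,-160,36],[15.5,17.4,0]],[[-254,-183,42],[17.8,20,0]],[[-286.6,-206.1,47],[20,22.42,0]],[[-286.6,-206.1,47],[20,22.42,0]],[[-286.6,-206.1,47],[20,22.42,0]],[[-286.6,-206.1,47],[20,22.42,0]]]'
python3 - <<'E'
from h import *
from plant import robot
R_,p=tool(robot.read_state());print(p.round(4),R_[:,2].round(4),(R_.T@(np.array([.627,-.171,.0535])-p)*1000).round(1))
E
```

```text
clock: 13.75
position: [0.6266, -0.1704, 0.2403]
ee_rot: [0.0, 0.263, 0.965, 0.001]
force: [-0.3, 0.5, -1.2]
gripper_width: 0.0251
gripper_force: 113.4
[ 0.6266 -0.1704  0.2403] [ 6.e-04  9.e-04 -1.e+00] [ -0.6  -0.5 186.8]
```

```bash
python3 -m inch '[[[0,0,30],[0,0,0]],[[0,0,70],[0,0,0]],[[0,0,110],[0,0,0]],[[0,0,145],[0,0,0]],[[0,0,165],[0,0,0]],[[0,0,175],[0,0,0]],[[0,0,181],[0,0,0]],[[0,0,184],[0,0,0]],[[0,0,185],[0,0,0]],[[0,0,185],[0,0,0]],[[0,0,185],[0,0,0]]]'
```

```text
clock: 14.85
position: [0.6275, -0.1711, 0.057]
ee_rot: [0.001, 0.263, 0.965, 0.0]
force: [0.0, -0.6, -1.7]
gripper_width: 0.025
gripper_force: 113.4
```

```bash
python3 -m inch '[[[0,0,0.4],[0,0,0]],[[0,0,0.8],[0,0,0]],[[0,0,1.2],[0,0,0]],[[0,0,1.2],[0,0,0]],[[0,0,1.2],[0,0,0]]]'
```

```text
clock: 15.35
position: [0.6272, -0.171, 0.055]
ee_rot: [0.001, 0.263, 0.965, 0.0]
force: [0.1, 0.2, -1.7]
gripper_width: 0.0249
gripper_force: 113.4
```

```bash
python3 -m inch '[[[0,0,0.4],[0,0,0]],[[0,0,0.8],[0,0,0]],[[0,0,1.2],[0,0,0]],[[0,0,1.6],[0,0,0]],[[0,0,1.6],[0,0,0]],[[0,0,1.6],[0,0,0]]]'
```

```text
clock: 15.95
position: [0.6273, -0.171, 0.0537]
ee_rot: [0.001, 0.263, 0.965, 0.0]
force: [-1.6, 0.1, 3.3]
gripper_width: 0.0249
gripper_force: 113.9
```

The cup rests on the floor (5 N). Release and withdraw.

```bash
python3 -m inch '[[[0,0,0],[0,0,0]],[[0,0,0],[0,0,0]],[[0,0,0],[0,0,0]]]' 0 20
python3 -m inch '[[[0,0,0],[0,0,0]],[[0,0,0],[0,0,0]],[[0,0,0],[0,0,0]],[[0,0,0],[0,0,0]],[[0,0,0],[0,0,0]],[[0,0,0],[0,0,0]],[[0,0,0],[0,0,0]],[[0,0,0],[0,0,0]]]' 1 20
python3 -m inch '[[[0,0,-10],[0,0,0]],[[0,0,-30],[0,0,0]],[[0,0,-60],[0,0,0]],[[0,0,-100],[0,0,0]],[[0,0,-140],[0,0,0]],[[0,0,-180],[0,0,0]],[[0,0,-200],[0,0,0]],[[0,0,-200],[0,0,0]],[[0,0,-200],[0,0,0]],[[0,0,-200],[0,0,0]]]'
python3 - <<'E'
from h import *
s=snap("wrist","w8");c=snap("scene","s8")
C=np.zeros((400,800,3),np.uint8);C[:300,:400]=s["img"][40:340,120:520];C[:400,400:]=cv2.resize(c["img"][130:310,150:450],(400,240))[0:1].repeat(400,0)*0
C[:240,400:]=cv2.resize(c["img"][130:310,150:450],(400,240),interpolation=2)
cv2.imwrite("pics/m8.png",C[:,:,::-1])
E
```

```text
clock: 16.25
position: [0.6273, -0.171, 0.0537]
ee_rot: [0.001, 0.263, 0.965, 0.0]
force: [-0.6, 1.0, 5.1]
gripper_width: 0.0245
gripper_force: 114.0
clock: 17.05
position: [0.6273, -0.171, 0.0535]
ee_rot: [0.001, 0.263, 0.965, 0.0]
force: [0.0, 0.7, -0.2]
gripper_width: 0.0849
gripper_force: 0.0
clock: 18.05
position: [0.6264, -0.1709, 0.2523]
ee_rot: [-0.0, 0.263, 0.965, 0.0]
force: [0.1, 0.1, -0.0]
gripper_width: 0.0851
gripper_force: 0.0
```

View pics/m8.png

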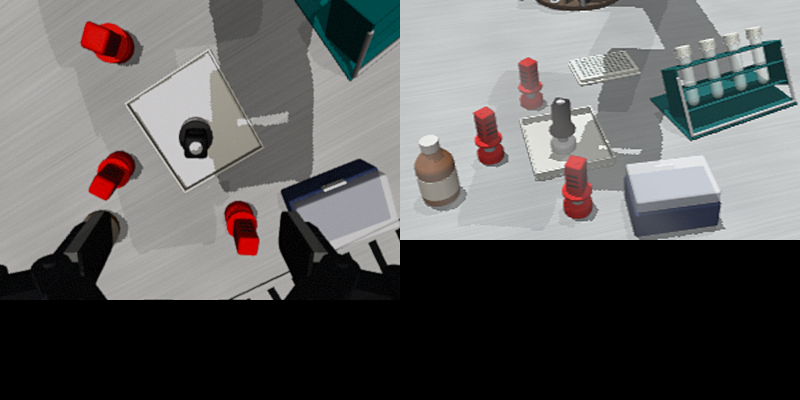

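The press stands upright in the tray (wrist half ~(196,140), scene half ~(563,125)). The caps are level, the bystanders have not moved and the gripper is clear.

```bash
python3 -c "
from plant import robot
print(robot.job_done())"
```

```text
the job is handed in; nothing more can be done
None
```

The vented cap is pressed home, the press stands upright in the tray, the bystanders look undisturbed in the final pictures, and the job is handed in at about 18 s on the robot's clock; it returned no verdict.

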